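Let the glass bottle roll out of the sorting drawer

TASK

In the white under-sink drawer, press down the front paddle of the rocking lever in the lane that holds the green glass bottle, so that its gate lifts, and keep it down until the bottle has rolled to the front of the lane; then let go so that the gate closes again. Leave the PET bottle behind its own closed gate, do not touch or lift either bottle, and leave everything else where it is.

Things in the scene. Friction and masses are not known exactly. Their poses are not given: they have to be found in the camera images.
- drawer: White plastic drawer, fixed, 370 (x) x 430 (y), origin at the centre of its underside. x points from its low front (robot side, small knob latch) to its back. Two lanes 165 wide at y = +125.5 (left) and -125.5 (right) slope down to the front: floor 10 high at the 45 high front wall (x = -185), 73 at x = 175. Lane walls 100 high; between the lanes a 76 wide pocket, floor 60 high
- lever_left (a joint): Grey rocking lever along the left (+y) lane; axle at drawer x = -20, 135 high, between posts 147 high; paddle at the front end, 120 wide gate plate hanging across the lane at x = 85. 0 = rest, gate closed; grows to 0.45 rad (stop) as the paddle is pressed. A spring returns it; paddle force 1.5 N at first, 5 N at the stop. The bottle can pass from about 0.4 rad
- lever_right (a joint): The same lever in the right (-y) lane
- paddle_left (a point): Centre of the top face of the left lever's paddle, a flat pad 40 (x) x 44 (y) x 8 thick, 85 in front of the lever's axle and, at rest, 143 above the work surface; it sinks about 37 at the stop
- paddle_right (a point): The same point on the right lever's paddle
- glass_bottle: Empty green glass bottle with a long thin neck, 145 long, 52 diameter, 0.18 kg, lying across one lane behind its gate. Origin on its axis at mid-length, y axis along it to the mouth. Starts at x = 115 in the drawer's frame; rolled fully to the front wall it is at about x = -159, axis 41 above the work surface
- pet_bottle: Empty clear PET bottle with broad shoulders and a screw cap, 145 long, 52 diameter, 25 g, lying in the other lane in the same way; same origin and axes
- lid_a: Steel jar lid, 66 diameter, 13 high, loose in the pocket between the lanes, origin under its centre
- lid_b: Steel jar lid like the other, loose on the work surface to the left, origin under its centre
- scoop: Grey plastic measuring scoop, cup 42 diameter, 32 high with a 75 long flat handle, loose in the pocket near the front, origin under the cup
- jar: Open glass jar, 72 diameter, 95 high, standing on the left, origin under its centre
- cleaner: White cleaner bottle, 68 diameter, 210 high, standing on the left, origin under its centre
- dish_brush: Dish brush with a wooden handle, about 200 long, lying on the right, origin at its middle
- tab_box: Cardboard carton 70 x 110 x 140 high, standing on the right, origin under its centre
Things that resemble listed ones, but are neither listed nor needed, are in the scene too. What is shaped like the pet_bottle but pink is not meant. There is more than one size of the glass_bottle; the one meant has the size given above.

How it is judged:
On the way, in this order (a step that is already met when the one before it is completed fails the run):
1. the lever of the glass bottle's lane is pressed down by its paddle with the fingers, the bottle still behind the gate (x of glass_bottle in the frame of drawer above 0.06 m and ((y of glass_bottle in the frame of drawer above 0 m and value of joint lever_left above 0.25 rad and contact force between the fingers and lever_left above 0.3 N and x of the grasp point in the frame of paddle_left below 0.07 m) or (y of glass_bottle in the frame of drawer below 0 m and value of joint lever_right above 0.25 rad and contact force between the fingers and lever_right above 0.3 N and x of the grasp point in the frame of paddle_right below 0.07 m))), for 0.02 s.
2. the glass bottle has rolled to the front of its lane while the lever is still held down (x of glass_bottle in the frame of drawer below -0.13 m and ((y of glass_bottle in the frame of drawer above 0 m and value of joint lever_left above 0.2 rad) or (y of glass_bottle in the frame of drawer below 0 m and value of joint lever_right above 0.2 rad))), for 0.05 s.
At the end, for the whole second after the job is handed in: The glass bottle lies at rest against the front wall of its lane (within 14 mm), both levers are back at rest (below 0.05 rad) with their gates closed, and the PET bottle is still at rest behind its gate (x of glass_bottle in the frame of drawer below -0.145 m and z of glass_bottle in the frame of drawer below 0.055 m and linear speed of each of glass_bottle, pet_bottle below 0.03 m/s and value of joint each of lever_left, lever_right below 0.05 rad and x of pet_bottle in the frame of drawer above 0.095 m); the robot touches nothing.
It fails at once if the other lever is pressed ((y of glass_bottle in the frame of drawer above 0 m and value of joint lever_right above 0.12 rad) or (y of glass_bottle in the frame of drawer below 0 m and value of joint lever_left above 0.12 rad)).
It fails at once if the PET bottle gets past its gate (x of pet_bottle in the frame of drawer below 0.07 m).
It fails at once if a bottle is touched by the robot (contact force between any of the fingers, the arm and glass_bottle above 0.5 N or contact force between any of the fingers, the arm and pet_bottle above 0.5 N).
It fails at once if a bottle is lifted (z of any of glass_bottle, pet_bottle in the frame of drawer above 0.115 m).
It fails at once if a lid, the scoop, jar, cleaner, brush or carton is moved by more than 30 mm (distance of any of lid_a, lid_b, scoop, jar, cleaner, dish_brush, tab_box from where it was at the start of the episode above 0.03 m).
It also fails if it takes over 30 s, if anything falls off the work surface, if the arm or the gripper's body presses on something with over 40 N, if the wrist force passes 120 N, or if a joint passes its speed limit or range.

ROBOT

A 6-joint arm with a two-finger parallel gripper is mounted at the origin on the work surface. World frame = base frame: x ahead of the robot, y to its left, z up, the work surface at z = 0. Lengths are in m, angles in rad, forces in N, time in s.
With the tool pointing down it reaches from about 0.35 to 0.975 m from the base axis. Payload 4.9 kg.
Tool frame: the origin (TCP) lies midway between the tips of the shut fingers; the grasp point (between the pads) lies bot.tcp_to_grasp behind it (bot.tcp_to_grasp is the distance from the TCP to the grasp point, in m); z points along the fingers, x is the direction in which the jaws open and shut, and the axes are right-handed (so a half turn about z gives the same grasp; the last joint's range is limited). The gripper opens to 85 mm and grips with 20 to 120 N. Pads are 22 mm wide; open, the fingers measure 114 mm over their backs; the gripper's body (76 mm by 85 mm) begins 54 mm behind the grasp point. The pads swing forward as they close: fully open they stand 13 mm farther back than shut.
Start: joints at [1.061, 0.053, 1.613, -0, 1.476, -0.119], TCP at [0.238, 0.578, 0.205] pointing down, gripper open.
Joint ranges: [-3.01, 3.01], [-1.01, 2.22], [0.06, 2.58], [-1.02, 4.17], [0.09, 2.62], [-3.14, 3.14]. Speed limits (rad/s): [2.57, 2.57, 3.14, 3.14, 3.14, 3.14].

INTERFACE

Orientations are given as a unit quaternion [w, x, y, z].
In Python, from station import bot gives the robot as it stands.
- The arm moves only by the tool step_arm, never from a script. Its argument "steps" is a list of rows, each an object of numbers: "tx", "ty", "tz": the shift along the world's x, y, z in units of 0.25 m (1.0 is 0.25 m); "wx", "wy", "wz": the turn, a rotation vector about the world's x, y, z in units of 45 degrees (1.0 is 45 degrees); "jaw": the opening, from 0 (shut) to 1 (fully open). A call has 1 to 8 rows; each row shifts and turns the commanded pose from where the row before left it; what a row does not reach is not made up. A row lasts 1/8 s, in which the tool goes at most 62.5 mm and 10.7 degrees, less where a joint would pass 70% of its speed; a pose out of reach is approached as far as the arm can. A call with a number of a shift or a turn outside -1 to 1 is refused whole. A call with a gripper value outside its range is refused whole. The fingers move at their own pace and stop on an object; "newtons" is the grip in N (left out, the last holds). Time passes only in rows, so rows that do not move let the fingers close. It gives the time, the measured TCP pose, the force and the opening at its end, in the units of the state.
- bot.get_obs(): the state, without advancing time (a new reading comes with each control period).
- bot.get_image(name): name is "side" or "top"; returns the picture (384x512x3 uint8, red, green, blue); there is no depth.
- bot.calibration(name): a dict with "camera_matrix" (3x3 intrinsics, pixels), "rvec" (rotation vector, rad) and "tvec" (3), from world to camera coordinates, as OpenCV has them. Camera axes: x right, y down, z forward; pixel columns grow to the right and rows downward; lengths in m; the calibration is good to about 2 mm. A picture is of the moment at which its call begins. calibration takes no time and is no camera call.
- bot.hand_in(): hands the job in, once; it reports no verdict.
The state is a dict: "time": time; "joint_pos": joint angles; "qd": joint speeds; "effort": joint torques, N m; "ee_pos": TCP position; "tcp_rot": TCP orientation; "contact_force": force on the tool from outside, world axes, zero at the start; "wrist_torque": the same for the moment, N m; "opening": finger opening in m.
Only numpy, scipy, OpenCV 4.12 (cv2) and the standard library are available. Lean on these libraries where they do the work, as an engineer would, in place of code of your own. Each camera call takes 0.05 s, during which the arm holds its last target. There are 200 camera calls.

## Working session

There is one attempt and no reset: what is moved stays moved. The work goes in short steps, Python scripts to look and compute and a tool call to move; the robot and the scene stay as the last step left them, time stands still between calls to the robot, and variables do not carry over. Pictures are saved under pics/ and viewed, about 8 in all and at most 12, crops included, and the job is handed in when it is done.

Besides the shell and the picture viewer there is one more tool, called after "Emit:" as name(argument=value, ...), one argument or row to a line, values as JSON. step_arm: Moves the arm, as the interface text tells. Shifts and turns lie within -1 to 1; 1 stands for 0.25 m of shift or 45 degrees of turn. Its arguments: {"type":"object","properties":{"steps":{"type":"array","items":{"type":"object","properties":{"tx":{"type":"number"},"ty":{"type":"number"},"tz":{"type":"number"},"wx":{"type":"number"},"wy":{"type":"number"},"wz":{"type":"number"},"jaw":{"type":"number"}}}},"newtons":{"type":"number"}},"required":["steps"]}

```bash
mkdir -p pics
python3 - <<'E'
from station import bot
import cv2
for n in("top","side"):
    im=bot.get_image(n); cv2.imwrite(f"pics/{n}0.png",cv2.resize(im[:,:,::-1],(800,600),interpolation=cv2.INTER_CUBIC))
    cv2.imwrite(f"{n}0_raw.png",im[:,:,::-1])
    c=bot.calibration(n);print(n,c)
o=bot.get_obs();print(o,bot.tcp_to_grasp)
E
```

```text
top {'camera_matrix': array([[351.37135401,   0.        , 253.92414666],
       [  0.        , 351.37135401, 191.38579086],
       [  0.        ,   0.        ,   1.        ]]), 'rvec': array([ 2.1487382 , -2.12305503,  0.23422602]), 'tvec': array([-0.02123832,  0.53605541,  1.14300639])}
side {'camera_matrix': array([[437.05350741,   0.        , 247.56447109],
       [  0.        , 437.05350741, 192.37296286],
       [  0.        ,   0.        ,   1.        ]]), 'rvec': array([ 2.36611942, -0.1126789 ,  0.0517447 ]), 'tvec': array([-0.50816784,  0.11674168,  1.44239018])}
{'time': 0.1, 'joint_pos': array([ 1.06102897e+00,  5.32978687e-02,  1.61417122e+00, -2.91186791e-05,
        1.47599119e+00, -1.19033771e-01]), 'qd': array([ 0.00092818, -0.00199532, -0.0030282 ,  0.00021239, -0.00010864,
       -0.00162675]), 'effort': array([ 1.31066690e-04, -3.94901025e+01, -3.71363819e+01, -1.62939764e-04,
        3.87077816e-03,  6.28793700e-06]), 'ee_pos': array([0.23776578, 0.57733977, 0.20377296]), 'tcp_rot': array([ 4.36655532e-04,  8.30922089e-01,  5.56388003e-01, -8.25558224e-04]), 'contact_force': array([-0.16367561, -0.03345842,  0.69597002]), 'wrist_torque': array([ 0.0223648 , -0.00809367,  0.00660052]), 'opening': 0.0855850627056338} 0.0187
```

View pics/top0.png

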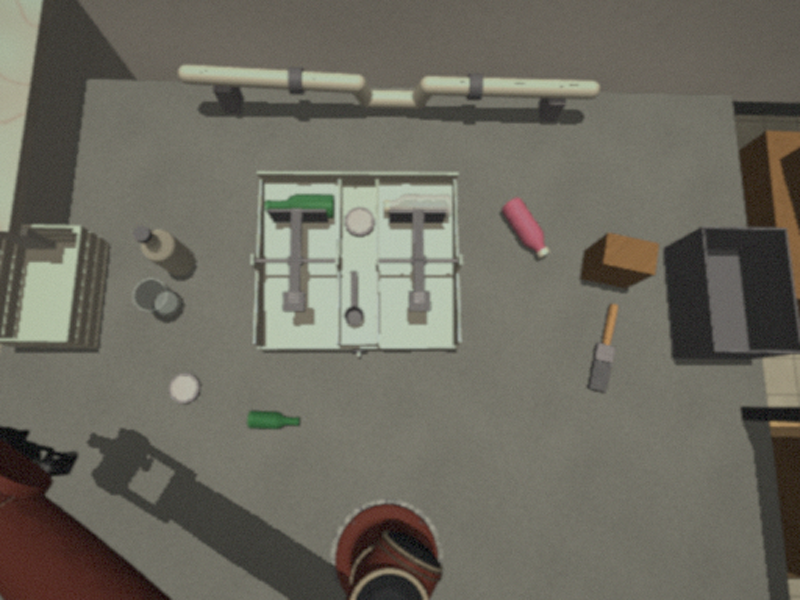

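View pics/side0.png

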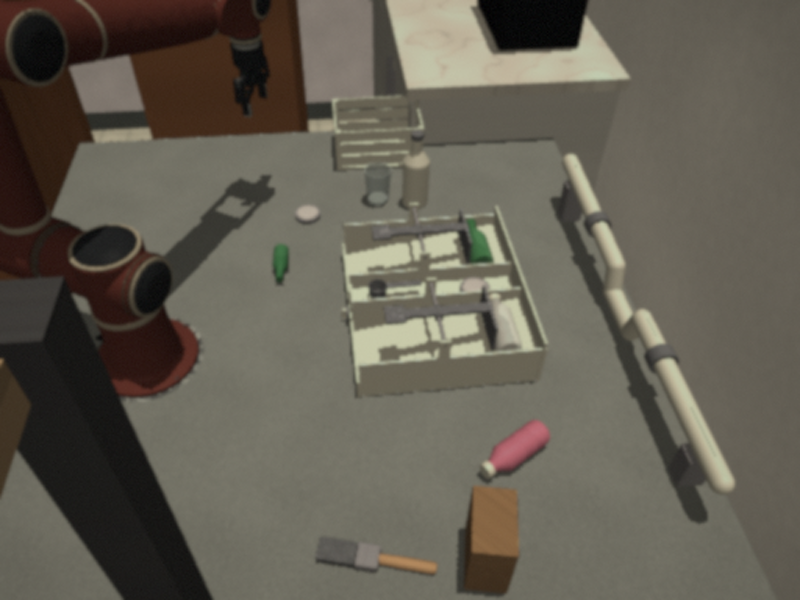

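The top view shows the green bottle in the left lane at about (300,205), with its paddle at (294,301). The PET bottle is in the right lane, paddle at (420,301). In the side view the left paddle is at about (383,232). A small decoy green bottle lies outside the drawer.

```bash
cat > h.py <<'E'
from station import bot
import cv2, numpy as np
def ray(n,uv):
    c=bot.calibration(n);R=cv2.Rodrigues(c["rvec"])[0]
    p=cv2.undistortPoints(np.array([[uv]],float),c["camera_matrix"],None)[0,0]
    return -R.T@c["tvec"], R.T@np.array([*p,1])
def onz(n,uv,z):
    o,d=ray(n,uv);return o+d*(z-o[2])/d[2]
def proj(n,P):
    c=bot.calibration(n);return cv2.projectPoints(np.array([P],float),c["rvec"],c["tvec"],c["camera_matrix"],None)[0][0,0]
E
python3 - <<'E'
from h import *
s=.64
np.set_printoptions(precision=4,suppress=True)
for k,uv,z in [("padL",(294,301),.143),("padR",(420,301),.143),("FL",(256,350),.045),("FR",(461,349),.045),("knob",(360,352),.04),("BL",(259,174),.1),("BR",(459,174),.1),("glass",(300,206),.09)]:
    print(k,onz("top",np.array(uv)*s,z))
print("side padL",onz("side",np.array((383,232))*s,.143))
for n in("top","side"):
    im=cv2.imread(f"{n}0_raw.png"); u,v=proj(n,onz("top",np.array((294,301))*s,.143)).astype(int); print(n,u,v)
    cr=im[v-40:v+40,u-50:u+50].copy(); cr=cv2.resize(cr,(500,400),interpolation=cv2.INTER_CUBIC); cv2.circle(cr,(252,202),3,(0,0,255),-1)
    cv2.imwrite(f"pics/c_{n}.png",cr)
a,b=[cv2.imread(f"pics/c_{n}.png") for n in("top","side")]
cv2.imwrite("pics/c.png",cv2.resize(np.hstack([a,b]),(800,320)))
E
```

```text
padL [0.5116 0.1925 0.143 ]
padR [ 0.5154 -0.0588  0.143 ]
FL [0.4224 0.2841 0.045 ]
FR [ 0.4298 -0.1545  0.045 ]
knob [0.4212 0.0629 0.04  ]
BL [0.7974 0.2869 0.1   ]
BR [ 0.8073 -0.147   0.1   ]
glass [0.7303 0.1973 0.09  ]
side padL [0.5197 0.1878 0.143 ]
top 188 192
side 242 147
```

View pics/c.png

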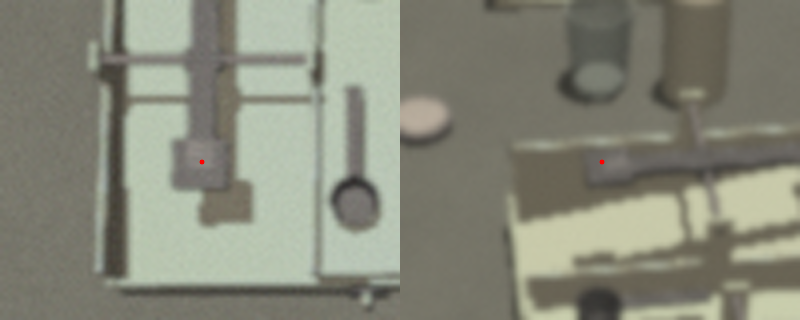

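Emit:
step_arm(
  steps=[
    {"tz":0.1,"jaw":0},
    {"tx":0.108,"ty":-0.154,"wz":0.07,"jaw":0},
    {"tx":0.108,"ty":-0.154,"wz":0.07,"jaw":0},
    {"tx":0.108,"ty":-0.154,"wz":0.07,"jaw":0},
    {"tx":0.108,"ty":-0.154,"wz":0.07,"jaw":0},
    {"tx":0.108,"ty":-0.154,"wz":0.07,"jaw":0},
    {"tx":0.108,"ty":-0.154,"wz":0.07,"jaw":0},
    {"tx":0.108,"ty":-0.154,"wz":0.07,"jaw":0},
  ],
)

```text
invalid input at $.steps[0]: expected keys tx, ty, tz, wx, wy, wz, jaw
```

Emit:
step_arm(
  steps=[
    {"tx":0,"ty":0,"tz":0.1,"wx":0,"wy":0,"wz":0,"jaw":0},
    {"tx":0.108,"ty":-0.154,"tz":0,"wx":0,"wy":0,"wz":0.07,"jaw":0},
    {"tx":0.108,"ty":-0.154,"tz":0,"wx":0,"wy":0,"wz":0.07,"jaw":0},
    {"tx":0.108,"ty":-0.154,"tz":0,"wx":0,"wy":0,"wz":0.07,"jaw":0},
    {"tx":0.108,"ty":-0.154,"tz":0,"wx":0,"wy":0,"wz":0.07,"jaw":0},
    {"tx":0.108,"ty":-0.154,"tz":0,"wx":0,"wy":0,"wz":0.07,"jaw":0},
    {"tx":0.108,"ty":-0.154,"tz":0,"wx":0,"wy":0,"wz":0.07,"jaw":0},
    {"tx":0.108,"ty":-0.154,"tz":0,"wx":0,"wy":0,"wz":0.07,"jaw":0},
  ],
)

```text
time: 1.1
ee_pos: [0.4275, 0.3069, 0.2294]
tcp_rot: [-0.0, 0.709, 0.706, -0.0]
contact_force: [0.5, -0.2, -0.2]
opening: 0.0001
```

Emit:
step_arm(
  steps=[
    {"tx":0.1,"ty":-0.15,"tz":0,"wx":0,"wy":0,"wz":0,"jaw":0},
    {"tx":0.1,"ty":-0.15,"tz":0,"wx":0,"wy":0,"wz":0,"jaw":0},
    {"tx":0.08,"ty":-0.1,"tz":0,"wx":0,"wy":0,"wz":0,"jaw":0},
    {"tx":0.04,"ty":-0.06,"tz":-0.06,"wx":0,"wy":0,"wz":0,"jaw":0},
    {"tx":0,"ty":0,"tz":-0.1,"wx":0,"wy":0,"wz":0,"jaw":0},
    {"tx":0,"ty":0,"tz":-0.1,"wx":0,"wy":0,"wz":0,"jaw":0},
    {"tx":0,"ty":0,"tz":0,"wx":0,"wy":0,"wz":0,"jaw":0},
  ],
)

```text
time: 1.98
ee_pos: [0.5044, 0.1932, 0.1609]
tcp_rot: [-0.002, 0.709, 0.705, -0.003]
contact_force: [-0.3, 0.0, 0.1]
opening: -0.0002
```

```bash
cat > look.py <<'E'
from h import *; import sys
P=[0.512,0.1915,.14]; out=[]
for n in("top","side"):
    im=np.ascontiguousarray(bot.get_image(n)[:,:,::-1]); u,v=proj(n,P).astype(int); u+=15
    v+=0 if n=="side" else -25
    out.append(cv2.resize(im[v-75:v+75,u-50:u+50],(400,600),interpolation=cv2.INTER_CUBIC))
cv2.imwrite(sys.argv[1],np.hstack(out)); print(bot.get_obs()["ee_pos"],bot.get_obs()["time"])
E
python3 look.py pics/a.png
```

```text
[0.50664861 0.19365278 0.1645841 ] 2.075
```

View pics/a.png

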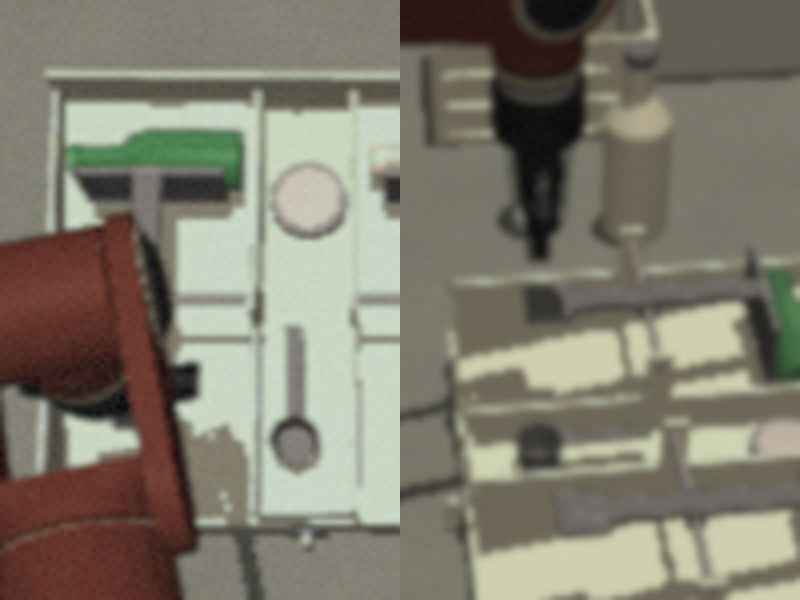

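The shut fingertips, at (540,255) in the side view, stand just above the paddle at (545,295). Next I press down.

Emit:
step_arm(
  steps=[
    {"tx":0,"ty":0,"tz":-0.08,"wx":0,"wy":0,"wz":0,"jaw":0},
    {"tx":0,"ty":0,"tz":-0.08,"wx":0,"wy":0,"wz":0,"jaw":0},
    {"tx":0,"ty":0,"tz":-0.05,"wx":0,"wy":0,"wz":0,"jaw":0},
    {"tx":0,"ty":0,"tz":-0.015,"wx":0,"wy":0,"wz":0,"jaw":0},
    {"tx":0,"ty":0,"tz":0,"wx":0,"wy":0,"wz":0,"jaw":0},
  ],
)

```text
time: 2.7
ee_pos: [0.5067, 0.1933, 0.1085]
tcp_rot: [-0.0, 0.709, 0.705, -0.0]
contact_force: [-1.7, -0.3, 1.8]
opening: 0.0003
```

```bash
python3 look.py pics/b.png
```

```text
[0.50733728 0.19341758 0.10929002] 2.8
```

View pics/b.png

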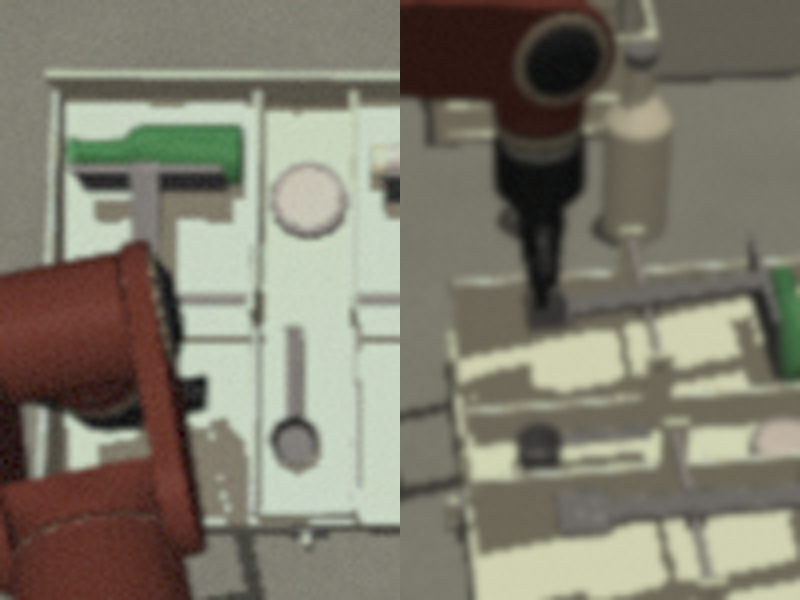

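The paddle is lower, but the gate hardly lifts. I'll zoom in and press a little more.

Run:
```python
from h import *
out=[]
for im in (cv2.imread("side0_raw.png"),bot.get_image("side")[:,:,::-1]):
    im=np.ascontiguousarray(im); out.append(cv2.resize(im[115:175,215:325],(800,436),interpolation=cv2.INTER_CUBIC)[:300])
cv2.imwrite("pics/d.png",np.vstack(out))
for z in(.143,.109):print((proj("side",[.512,.1915,z])-[215,115])*7.27)
print((proj("side",bot.get_obs()["ee_pos"])-[215,115])*7.27+[0,300],bot.get_obs()["contact_force"])
```

```text
[202.02032338 239.30535173]
[202.27173339 293.63924645]
[192.62672388 590.91354739] [-1.94452295  0.02839551  2.30546682]
```

View pics/d.png

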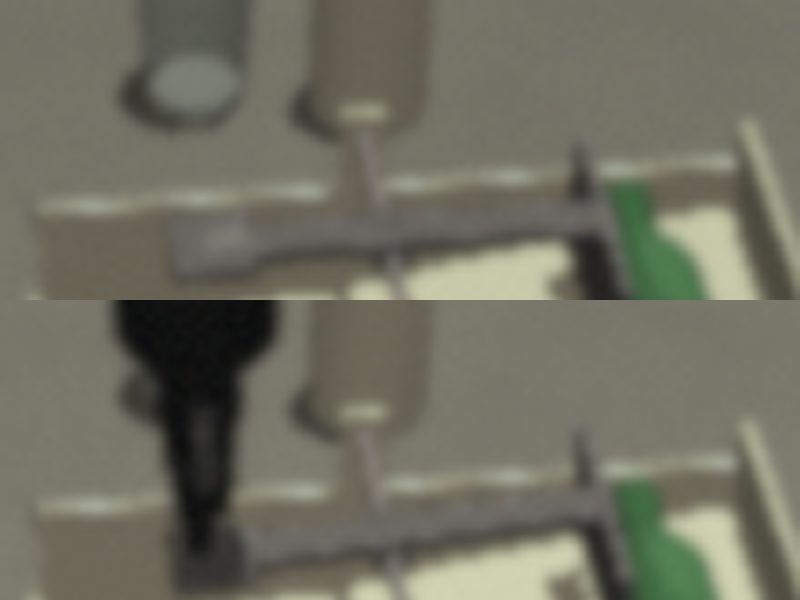

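The paddle has sunk only about 13 mm. The tips sit higher than the TCP reading suggests, and the force (about 2.3 N) fits that. I'll press further in small steps.

Emit:
step_arm(
  steps=[
    {"tx":0,"ty":0,"tz":-0.04,"wx":0,"wy":0,"wz":0,"jaw":0},
    {"tx":0,"ty":0,"tz":0,"wx":0,"wy":0,"wz":0,"jaw":0},
  ],
)

```text
time: 3.1
ee_pos: [0.5078, 0.1934, 0.0985]
tcp_rot: [0.001, 0.709, 0.705, 0.001]
contact_force: [0.7, -0.3, 1.8]
opening: -0.0001
```

```bash
cat > z.py <<'E'
from h import *; import sys
im=np.ascontiguousarray(bot.get_image("side")[:,:,::-1]); a=cv2.resize(im[115:175,215:325],(800,436),interpolation=cv2.INTER_CUBIC)
cv2.imwrite(sys.argv[1],a)
o=bot.get_obs();print((proj("side",o["ee_pos"])-[215,115])*7.27,o["ee_pos"],o["contact_force"],o["time"])
E
python3 z.py pics/e.png
```

```text
[192.80050256 308.08634808] [0.50751656 0.19338295 0.09849762] [0.99574574 0.10659082 0.34067107] 3.15
```

View pics/e.png

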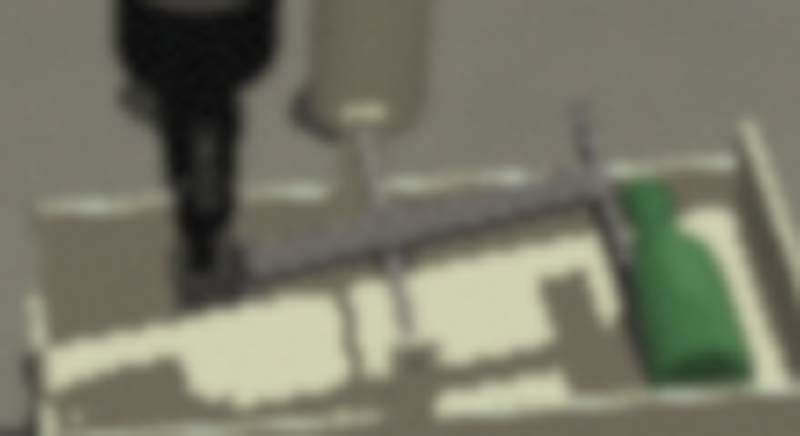

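The gate is lifting: the paddle is at about (210,280), roughly 22 mm down. I'll continue towards the stop.

Emit:
step_arm(
  steps=[
    {"tx":0,"ty":0,"tz":-0.03,"wx":0,"wy":0,"wz":0,"jaw":0},
    {"tx":0,"ty":0,"tz":-0.02,"wx":0,"wy":0,"wz":0,"jaw":0},
    {"tx":0,"ty":0,"tz":0,"wx":0,"wy":0,"wz":0,"jaw":0},
    {"tx":0,"ty":0,"tz":0,"wx":0,"wy":0,"wz":0,"jaw":0},
  ],
)

```text
time: 3.65
ee_pos: [0.5064, 0.1933, 0.0854]
tcp_rot: [-0.001, 0.709, 0.705, -0.001]
contact_force: [1.7, 0.1, 0.5]
opening: -0.0001
```

```bash
python3 z.py pics/f.png
```

```text
[190.6541121  328.53762387] [0.50638243 0.19328701 0.08546148] [ 1.29016494 -1.20504858  0.52240936] 3.7
```

View pics/f.png

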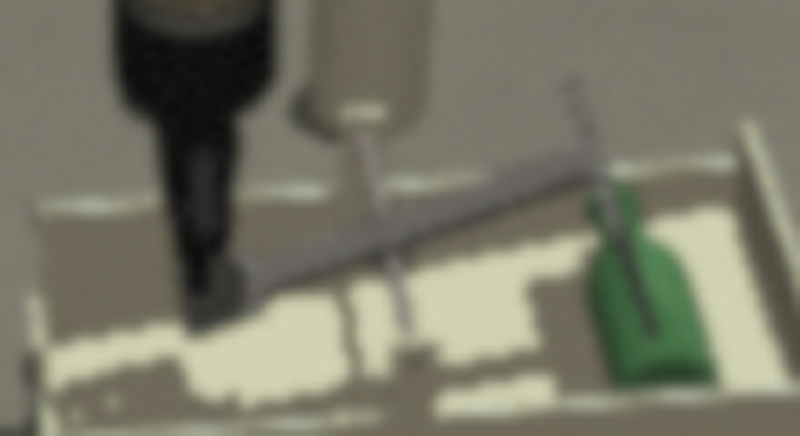

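The gate is up and the bottle has started rolling. The fingers are low at the front edge of the paddle, tip at about (200,330). I'll hold still and track the bottle numerically.

Emit:
step_arm(
  steps=[
    {"tx":0,"ty":0,"tz":0,"wx":0,"wy":0,"wz":0,"jaw":0},
  ],
)

```text
time: 3.82
ee_pos: [0.5064, 0.1933, 0.0855]
tcp_rot: [-0.0, 0.709, 0.705, -0.001]
contact_force: [0.3, -0.3, -0.2]
opening: -0.0
```

```bash
cat > g.py <<'E'
from h import *
o=bot.get_obs(); print(o["time"],o["ee_pos"].round(4),o["contact_force"].round(2))
im=bot.get_image("side"); cv2.imwrite("last_side.png",im[:,:,::-1])
h=cv2.cvtColor(im,cv2.COLOR_RGB2HSV); m=cv2.inRange(h,(45,70,30),(85,255,255)); m[:,:205]=0
n,l,s,c=cv2.connectedComponentsWithStats(m)
for i in range(1,n):
    if s[i,4]>20: print("green",s[i],c[i].round(1), onz("side",c[i],.06).round(3))
E
python3 g.py
```

```text
3.825 [0.5064 0.1933 0.0855] [ 0.27 -0.27 -0.2 ]
green [296 141  17  27 230] [303.4 157.7] [0.737 0.215 0.06 ]
```

```bash
python3 z.py pics/g.png
```

```text
[190.80870995 328.34463033] [0.50645718 0.19326568 0.0855996 ] [ 0.55468037 -0.95149065  0.50141178] 3.925
```

View pics/g.png

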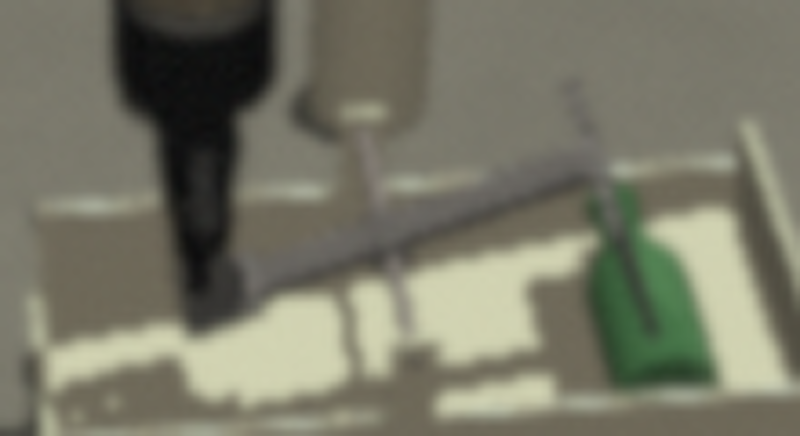

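Run:
```python
from h import *
a=cv2.imread("pics/a.png")[:,400:]
P=np.array([0.512,0.1915,.14]);u,v=proj("side",P).astype(int);u+=15
q=(proj("side",[.50665,.19365,.16458])-[u-50,v-75])*4
a=a.copy();cv2.circle(a,tuple(q.astype(int)),2,(0,0,255),-1);print(q)
A=cv2.resize(a[160:320,60:220],(400,400),interpolation=cv2.INTER_CUBIC)
im=cv2.imread("side0_raw.png");q=proj("side",[.23777,.57734,.20377]);x,y=q.astype(int);print(q)
B=cv2.resize(im[y-25:y+15,x-20:x+20],(400,400),interpolation=cv2.INTER_CUBIC);cv2.circle(B,(205,255),3,(0,0,255),-1)
t=np.ascontiguousarray(bot.get_image("top")[:,:,::-1]);C=cv2.resize(t[105:230,155:255],(320,400),interpolation=cv2.INTER_CUBIC)
p=proj("top",bot.get_obs()["ee_pos"]);cv2.circle(C,tuple(((p-[155,105])*3.2).astype(int)),2,(0,0,255),-1)
cv2.imwrite("pics/k.png",cv2.resize(np.hstack([A,B,C]),(800,286)))
```

```text
[136.60702243 278.95842558]
[164.33852469  76.97987456]
```

View pics/k.png

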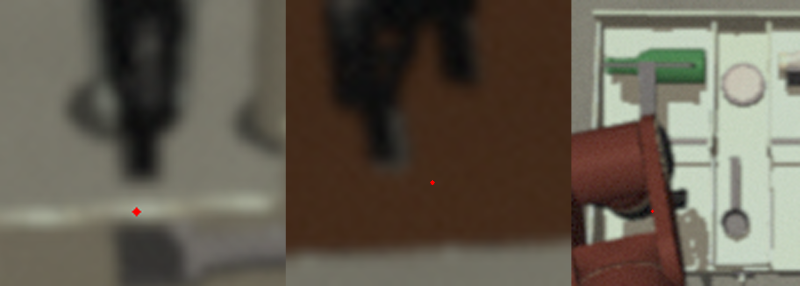

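The tips show about 21 mm above the projected TCP in both pictures, which matches how far the paddle has sunk. So the fingers are on the paddle and the lever is near 0.4 rad. The bottle is still caught under the gate edge, so I'll press a few mm more.

Emit:
step_arm(
  steps=[
    {"tx":0,"ty":0,"tz":-0.012,"wx":0,"wy":0,"wz":0,"jaw":0},
    {"tx":0,"ty":0,"tz":0,"wx":0,"wy":0,"wz":0,"jaw":0},
  ],
)

```text
time: 4.22
ee_pos: [0.5072, 0.1933, 0.0835]
tcp_rot: [0.0, 0.709, 0.705, 0.0]
contact_force: [-2.1, -1.1, 4.3]
opening: 0.0002
```

```bash
python3 g.py
```

```text
4.225 [0.5072 0.1933 0.0835] [-2.06 -1.1   4.3 ]
green [290 141  16  27 273] [296.  156.6] [0.711 0.223 0.06 ]
```

Contact force is now 4.3 N and the bottle is moving. I'll hold.

Emit:
step_arm(
  steps=[
    {"tx":0,"ty":0,"tz":-0.004,"wx":0,"wy":0,"wz":0,"jaw":0},
    {"tx":0,"ty":0,"tz":0,"wx":0,"wy":0,"wz":0,"jaw":0},
  ],
)

```text
time: 4.53
ee_pos: [0.5074, 0.1934, 0.0825]
tcp_rot: [0.0, 0.709, 0.705, 0.0]
contact_force: [-0.9, 0.1, 4.7]
opening: -0.0003
```

```bash
python3 g.py
```

```text
4.525 [0.5074 0.1934 0.0825] [-0.95  0.11  4.66]
green [260 151   9  20 150] [263.9 161.7] [0.59  0.206 0.06 ]
```

Rolling freely.

Emit:
step_arm(
  steps=[
    {"tx":0,"ty":0,"tz":0,"wx":0,"wy":0,"wz":0,"jaw":0},
    {"tx":0,"ty":0,"tz":0,"wx":0,"wy":0,"wz":0,"jaw":0},
    {"tx":0,"ty":0,"tz":0,"wx":0,"wy":0,"wz":0,"jaw":0},
    {"tx":0,"ty":0,"tz":0,"wx":0,"wy":0,"wz":0,"jaw":0},
    {"tx":0,"ty":0,"tz":0,"wx":0,"wy":0,"wz":0,"jaw":0},
    {"tx":0,"ty":0,"tz":0,"wx":0,"wy":0,"wz":0,"jaw":0},
    {"tx":0,"ty":0,"tz":0,"wx":0,"wy":0,"wz":0,"jaw":0},
    {"tx":0,"ty":0,"tz":0,"wx":0,"wy":0,"wz":0,"jaw":0},
  ],
)

```text
time: 5.58
ee_pos: [0.5074, 0.1934, 0.0823]
tcp_rot: [0.0, 0.709, 0.705, 0.0]
contact_force: [1.4, -0.1, 5.0]
opening: -0.0003
```

```bash
python3 g.py; sleep 0; python3 z.py pics/m.png
```

```text
5.575 [0.5074 0.1934 0.0823] [ 1.42 -0.12  4.97]
green [223 155  13  19 162] [228.5 166. ] [0.461 0.195 0.06 ]
[192.72401325 333.06731559] [0.5073867  0.19337314 0.08235567] [ 0.50596691 -0.96159574  4.85439945] 5.675
```

View pics/m.png

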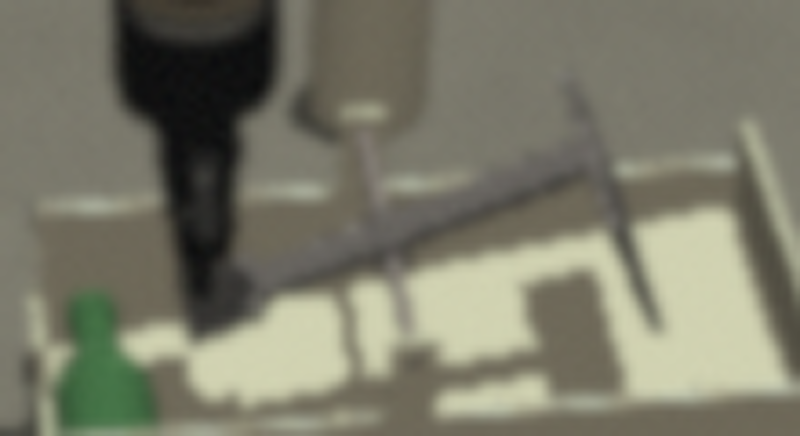

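The bottle is at the front wall, about (110,370), with the lever still held at its stop. I'll wait a little for settling, check, then lift slowly.

Emit:
step_arm(
  steps=[
    {"tx":0,"ty":0,"tz":0,"wx":0,"wy":0,"wz":0,"jaw":0},
    {"tx":0,"ty":0,"tz":0,"wx":0,"wy":0,"wz":0,"jaw":0},
    {"tx":0,"ty":0,"tz":0,"wx":0,"wy":0,"wz":0,"jaw":0},
    {"tx":0,"ty":0,"tz":0,"wx":0,"wy":0,"wz":0,"jaw":0},
    {"tx":0,"ty":0,"tz":0,"wx":0,"wy":0,"wz":0,"jaw":0},
    {"tx":0,"ty":0,"tz":0,"wx":0,"wy":0,"wz":0,"jaw":0},
  ],
)

```text
time: 6.42
ee_pos: [0.5074, 0.1934, 0.0824]
tcp_rot: [0.0, 0.709, 0.705, 0.0]
contact_force: [0.3, -0.1, 5.5]
opening: 0.0001
```

```bash
python3 g.py;python3 g.py;python3 g.py
```

```text
6.425 [0.5074 0.1934 0.0824] [ 0.27 -0.06  5.5 ]
green [223 155  13  19 164] [228.5 165.9] [0.46  0.196 0.06 ]
6.475 [0.5074 0.1934 0.0824] [ 0.76 -1.86  4.36]
green [223 155  13  19 162] [228.5 165.9] [0.461 0.195 0.06 ]
6.525 [0.5074 0.1934 0.0824] [ 1.35 -1.77  4.99]
green [223 155  13  19 162] [228.5 166. ] [0.461 0.195 0.06 ]
```

Bottle at rest. I'll release slowly and back off upward.

Emit:
step_arm(
  steps=[
    {"tx":0,"ty":0,"tz":0.04,"wx":0,"wy":0,"wz":0,"jaw":0},
    {"tx":0,"ty":0,"tz":0.04,"wx":0,"wy":0,"wz":0,"jaw":0},
    {"tx":0,"ty":0,"tz":0.04,"wx":0,"wy":0,"wz":0,"jaw":0},
    {"tx":0,"ty":0,"tz":0.06,"wx":0,"wy":0,"wz":0,"jaw":0},
    {"tx":0,"ty":0,"tz":0.15,"wx":0,"wy":0,"wz":0,"jaw":0},
    {"tx":0,"ty":0,"tz":0.15,"wx":0,"wy":0,"wz":0,"jaw":0},
    {"tx":0,"ty":0,"tz":0.1,"wx":0,"wy":0,"wz":0,"jaw":0},
    {"tx":0,"ty":0,"tz":0,"wx":0,"wy":0,"wz":0,"jaw":0},
  ],
)

```text
time: 7.58
ee_pos: [0.5089, 0.1937, 0.2306]
tcp_rot: [0.002, 0.709, 0.705, 0.003]
contact_force: [-0.2, 0.6, 0.2]
opening: -0.0001
```

Emit:
step_arm(
  steps=[
    {"tx":0,"ty":0,"tz":0,"wx":0,"wy":0,"wz":0,"jaw":0},
    {"tx":0,"ty":0,"tz":0,"wx":0,"wy":0,"wz":0,"jaw":0},
    {"tx":0,"ty":0,"tz":0,"wx":0,"wy":0,"wz":0,"jaw":0},
    {"tx":0,"ty":0,"tz":0,"wx":0,"wy":0,"wz":0,"jaw":0},
  ],
)

```text
time: 8.07
ee_pos: [0.5068, 0.1933, 0.2265]
tcp_rot: [-0.0, 0.709, 0.705, -0.0]
contact_force: [-0.8, -0.5, -0.8]
opening: 0.0002
```

```bash
python3 g.py
python3 - <<'E'
import cv2;im=cv2.imread("last_side.png");cv2.imwrite("pics/n.png",cv2.resize(im[110:260,200:360],(640,600),interpolation=cv2.INTER_CUBIC))
E
```

```text
8.075 [0.5068 0.1933 0.2265] [-0.8  -0.5  -0.78]
green [223 155  13  19 165] [228.5 165.9] [0.46  0.195 0.06 ]
```

View pics/n.png

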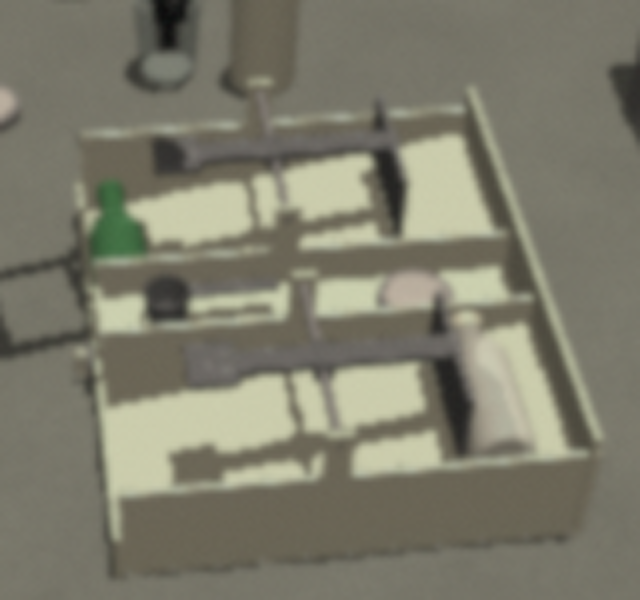

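The picture shows the green bottle at the front of its lane (118,225). Both levers are level with their gates closed, the PET bottle is behind its gate (490,390), and the gripper is clear.

```bash
python3 -c "
from station import bot
print(bot.hand_in())"
```

```text
the job is handed in; nothing more can be done
None
```

I pressed the left lever's paddle with the shut fingers and held it at its stop, with about 5 N of contact. The green bottle rolled to the front of its lane and came to rest. I then released slowly, moved clear and handed the job in; no verdict came back.

**Final check (side view):**
- The bottle is steady at the front of its lane. I did not measure its gap to the wall.
- Both levers look level with their gates closed.
- The PET bottle is still behind its gate.
- The lid and scoop in the pocket look undisturbed. The items outside the drawer were mostly not in that last picture.

**What did not agree:**
- The fingertips sat about 21 mm higher in the pictures than the TCP reading says. I therefore set the press depth by images and force.
- At first the lever was not quite far enough down, and the bottle caught briefly under the gate edge. Pressing 3 mm more freed it.
- The force reading is noisy, by about 1 N or more. It read close to zero while the bottle was caught, so I cannot confirm finger contact at that moment.

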